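Put the desk things back in their own holders and nest the two boxes

TASK

Tidy the desk by putting each thing in the holder that fits it: lay the USB hub from the front of the desk flat in the long narrow tray, stand the glue stick upright (cap up) in the round cup, and set the wide box flat in the square tray. Once the wide box is in its tray, and not before, stand the narrow box upright inside it. Leave the mouse and the earbud case that lie among them where they are.

Things in the scene. Friction and masses are not known exactly. Their poses are not given: they have to be found in the camera images.
- wide_box: The wide open storage box: white plastic, 64 x 64 mm square outside, 42 mm tall, walls and floor 3 mm thick (58 x 58 mm inside), about 90 g. Stands upright on the desk. Origin: centre of its underside; z up, x and y along its sides.
- narrow_box: The tall narrow open storage box: white plastic, 42 x 42 mm square outside, 68 mm tall, walls and floor 3 mm thick, about 70 g. Stands upright on the desk; it fits inside the wide box with 8 mm to spare on each side and then stands 29 mm above the wide box's rim. Origin: centre of its underside; z up, x and y along its sides.
- usb_hub: A slim light-grey four-port USB hub lying flat: 108 mm long, 34 mm wide, 16 mm thick, about 90 g. It lies on the open front of the desk among the trays (a similar hub at the back left, out of reach, is not part of the job). Origin: centre of its underside, z up. Its long axis is the body's y axis turned by +0.07 rad (counter-clockwise from above); its short axis is likewise x turned by +0.07 rad.
- glue_stick: A glue stick standing upright on its base: white barrel 26 mm in diameter, green cap (27 mm in diameter) at the top, 90 mm tall, about 35 g. Origin: centre of its underside; z up along it.
- square_tray: Low square grey tray, fixed to the desk, the wide box's place: recess 78 x 78 mm, floor 3 mm thick, dark rim 4 mm wide whose top is 8 mm above the desk, with a 40 mm finger gap in the middle of the +y and -y sides. Origin: centre of its underside on the desk; z up, x and y along its sides.
- hub_tray: Low, long and narrow grey tray, fixed to the desk, the USB hub's place: recess 122 mm along x by 48 mm along y, floor 3 mm thick, dark rim 4 mm wide whose top is 8 mm above the desk, with a 40 mm finger gap in the middle of each long side. Origin: centre of its underside on the desk; z up.
- round_cup: Short round grey cup, fixed to the desk, the glue stick's place: open at the top, 30 mm tall, 49 mm outside diameter (58 mm at the foot), 41 mm inside, floor 3 mm thick. Origin: centre of its underside on the desk; z up.
- mouse: Black computer mouse, 110 mm long (body x), 63 mm wide, 40 mm tall; loose, not part of the job, to be left where it is. Origin: centre of its underside.
- earbud_case: Closed white earbud case, rounded, 49 x 57 x 22 mm, among the trays on the open front of the desk; loose, not part of the job, to be left where it is. Origin: centre of its underside.
Mind the look-alikes: they are no part of the job. Of the things that look like the glue_stick, the smaller one is meant.

How it is judged:
By the outcome, as a careful person would: the job done as asked, in the order asked, and still so for the second after the job is handed in, with the robot touching nothing.
It also fails if it takes over 115 s, if anything falls off the work surface, if the arm or the gripper's body presses on something with over 40 N, if the wrist force passes 120 N, or if a joint passes its speed limit or range.

ROBOT

A 6-joint arm with a two-finger parallel gripper is mounted at the origin on a cart in front of the work surface, level with it; the furniture and walls round the work are solid. World frame = base frame: x ahead of the robot, y to its left, z up, the work surface at z = 0. Lengths are in m, angles in rad, forces in N, time in s.
With the tool pointing down it reaches from about 0.275 to 0.875 m from the base axis. Payload 12.5 kg.
Tool frame: the origin (TCP) lies on the centre line of the jaws, within the pads' length; the fingertips stand r.tcp_to_tips ahead of it and the grasp point (between the pads) is the TCP (r.tcp_to_tips is the distance from the TCP to the fingertips, in m); z points along the fingers, y is the line along which they close (so a half turn about z gives the same grasp; the last joint's range is limited). The gripper opens to 85 mm and grips with 20 to 120 N. Pads are 22 mm wide; open, the fingers measure 114 mm over their backs; the gripper's body (76 mm by 85 mm) begins 54 mm behind the grasp point. The pads swing forward as they close: fully open they stand 13 mm farther back than shut.
Start: joints at [-1.413, 0.351, 1.652, -0, 1.139, -0.085], TCP at [0.132, -0.534, 0.25] pointing down, gripper open.
Joint ranges: [-2.75, 2.75], [-0.79, 2.1], [0.01, 2.65], [-1.57, 4.71], [0.07, 3.14], [-2.87, 2.87]. Speed limits (rad/s): [2.22, 2.22, 2.79, 3.14, 3.14, 3.14].

INTERFACE

Orientations are given as [roll, pitch, yaw] about the fixed x, y, z axes, in that order (R = Rz(yaw) Ry(pitch) Rx(roll)).
In Python, from cell import observe, eyes, sign_off, r gives the robot as it stands.
- The arm moves only by the tool servo_tool, never from a script. Its argument "plan" is text: rows parted by semicolons, each of 6 numbers parted by spaces: the shift along the tool's x, y, z in m, then the turn, a rotation vector about the tool's x, y, z in degrees. A call has 1 to 12 rows; each row shifts and turns the commanded pose from where the row before left it, along the tool's axes as they then stand; what a row does not reach is not made up. A row lasts 1/8 s, in which the tool goes at most 62.5 mm and 10.7 degrees, less where a joint would pass 70% of its speed; a pose out of reach is approached as far as the arm can. A call with a gripper value outside its range is refused whole. "grip" is the opening, from -1 (shut) to 1 (fully open), set as the call begins (left out, the last holds). The fingers move at their own pace and stop on an object; the grip force is fixed at half the most. Time passes only in rows, so rows that do not move let the fingers close. It gives the time, the measured TCP pose, the force, the opening and the grip force at its end, in the units of the state.
- observe(): the state, without advancing time (a new reading comes with each control period).
- eyes.get_image(name): name is "scene" or "side" or "wrist"; returns the picture (480x640x3 uint8, red, green, blue); there is no depth.
- eyes.get_calibration(name): a dict with "mtx" (3x3 intrinsics, pixels), "rvec" (rotation vector, rad) and "tvec" (3), from world to camera coordinates, as OpenCV has them; the wrist camera has in their place "hand_eye" (4x4, takes a point from camera to tool coordinates, whose origin is the TCP and whose axes are the flange's). Camera axes: x right, y down, z forward; pixel columns grow to the right and rows downward; lengths in m; the calibration is good to about 2 mm. The wrist camera is an equidistant fisheye: a pixel r from the principal point sees the ray r / f radians off the axis. A picture is of the moment at which its call begins: read the wrist's pose just before it. get_calibration takes no time and is no camera call.
- sign_off(): hands the job in; it is judged then, once.
The state is a dict: "t": time; "qpos": joint angles; "joint_vel": joint speeds; "effort": joint torques, N m; "ee_pos": TCP position; "tool_rot": TCP orientation; "ft_force": force on the tool from outside, world axes, zero at the start; "torque": the same for the moment, N m; "opening": finger opening in m; "grasp_force": force on a finger pad.
Only numpy, scipy, OpenCV 4.12 (cv2) and the standard library are available. Lean on these libraries where they do the work, as an engineer would, in place of code of your own. Each camera call takes 0.05 s, during which the arm holds its last target. There are 200 camera calls.

## Working session

There is one attempt and no reset: what is moved stays moved. The work goes in short steps, Python scripts to look and compute and a tool call to move; the robot and the scene stay as the last step left them, time stands still between calls to the robot, and variables do not carry over. Pictures are saved under pics/ and viewed, at most 14 in all, crops included, and the job is handed in when it is done.

Besides the shell and the picture viewer there is one more tool, called after "Request:" as name(argument=value, ...) on one line, values as JSON. servo_tool: Moves the arm, as the interface text tells. Its arguments: {"type":"object","properties":{"plan":{"type":"string"},"grip":{"type":"number"}},"required":["plan"]}

```bash
mkdir -p pics; ls
python3 - <<'E'
from cell import observe, eyes, r
import cv2,numpy as np
print(r.tcp_to_tips); s=observe(); print({k:np.round(v,3) for k,v in s.items()})
for n in ("scene","side","wrist"):
    cv2.imwrite(f"pics/{n}0.png",eyes.get_image(n)[:,:,::-1]); print(n,eyes.get_calibration(n))
E
```

```text
pics
0.019
{'t': np.float64(0.0), 'qpos': array([-1.413,  0.351,  1.652,  0.   ,  1.139, -0.085]), 'joint_vel': array([-0.   ,  0.   ,  0.   , -0.001,  0.001,  0.   ]), 'effort': array([ 2.0000e-03, -5.0610e+01, -2.9141e+01,  0.0000e+00,  4.0000e-03,
       -0.0000e+00]), 'ee_pos': array([ 0.132, -0.534,  0.25 ]), 'tool_rot': array([-3.14 , -0.   ,  0.243]), 'ft_force': array([ 0.909, -0.579,  0.273]), 'torque': array([0.004, 0.011, 0.023]), 'grasp_force': np.float64(0.0), 'opening': np.float64(0.085)}
scene {'mtx': array([[443.17286508,   0.        , 315.5581306 ],
       [  0.        , 443.17286508, 248.3423169 ],
       [  0.        ,   0.        ,   1.        ]]), 'rvec': array([ 0.78794663, -2.51065059,  1.18626721]), 'tvec': array([0.44694472, 0.20055111, 0.87791819])}
side {'mtx': array([[457.76990674,   0.        , 305.59586559],
       [  0.        , 457.76990674, 248.01589557],
       [  0.        ,   0.        ,   1.        ]]), 'rvec': array([ 2.14218461, -0.06892347,  0.0299664 ]), 'tvec': array([-0.51971013,  0.08718453,  0.89717747])}
wrist {'mtx': array([[371.64829954,   0.        , 322.52793723],
       [  0.        , 371.64829954, 238.71546207],
       [  0.        ,   0.        ,   1.        ]]), 'hand_eye': array([[ 1.25248542e-04, -9.59463755e-01, -2.81832019e-01,
         7.27071096e-02],
       [ 9.99999955e-01,  1.96879093e-04, -2.25843102e-04,
        -2.30278523e-04],
       [ 2.72175103e-04, -2.81831978e-01,  9.59463737e-01,
        -1.23576615e-01],
       [ 0.00000000e+00,  0.00000000e+00,  0.00000000e+00,
         1.00000000e+00]])}
```

View pics/scene0.png

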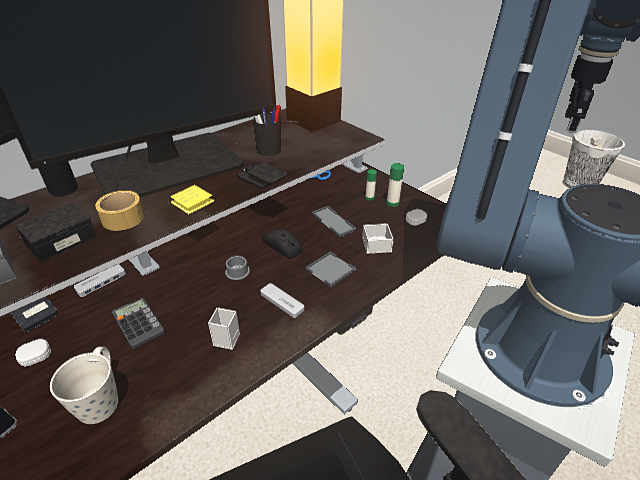

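View pics/side0.png

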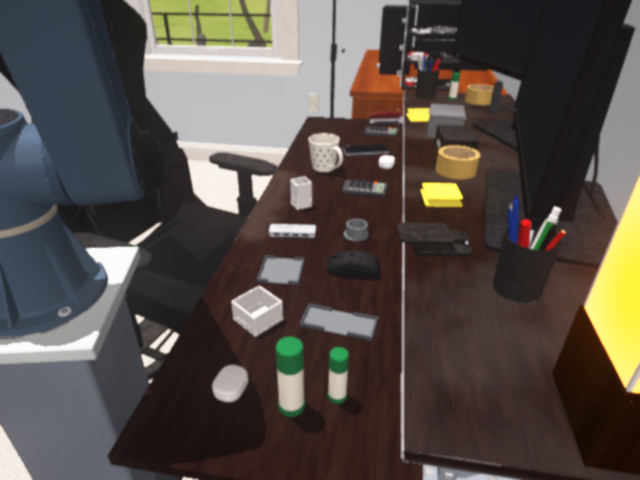

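Scene view: wide box (377,238), narrow box (224,328), front USB hub (283,300), small glue stick (371,185), square tray (330,268), hub tray (333,221), round cup (236,267), mouse (282,242) and earbud case (416,217). Look-alikes: the taller glue stick (395,185), the back-left hub (100,280), another white case (33,352) and the mug (85,388). The side view shows the small glue stick at (338,375) and the tall one at (290,378), and a raised shelf edge at column 402.

```bash
cat > h.py <<'E'
import numpy as np, cv2
from cell import observe, eyes, r
from scipy.spatial.transform import Rotation as R
def cam(n):
    c=eyes.get_calibration(n); M=cv2.Rodrigues(np.array(c["rvec"]))[0]; return np.array(c["mtx"]),M,np.array(c["tvec"]).ravel()
def ray(n,p):
    K,M,t=cam(n); d=M.T@np.linalg.solve(K,[p[0],p[1],1]); return -M.T@t, d/np.linalg.norm(d)
def plane(n,p,z):
    o,d=ray(n,p); return o+d*(z-o[2])/d[2]
def tri(p1,p2):
    (a,u),(b,v)=ray("scene",p1),ray("side",p2)
    s=np.linalg.lstsq(np.c_[u,-v],b-a,rcond=None)[0]; P,Q=a+u*s[0],b+v*s[1]
    return (P+Q)/2, np.linalg.norm(P-Q)
def proj(n,X):
    K,M,t=cam(n); q=K@(M@np.array(X)+t); return q[:2]/q[2]
def wray(p,s):
    c=eyes.get_calibration("wrist"); K=np.array(c["mtx"]); H=np.array(c["hand_eye"])
    x,y=(p[0]-K[0,2])/K[0,0],(p[1]-K[1,2])/K[1,1]; th=np.hypot(x,y)
    d=np.array([x/th*np.sin(th),y/th*np.sin(th),np.cos(th)])
    T=R.from_euler("xyz",s["tool_rot"]).as_matrix()
    return np.array(s["ee_pos"])+T@H[:3,3], T@H[:3,:3]@d
def wplane(p,z,s):
    o,d=wray(p,s); return o+d*(z-o[2])/d[2]
def blobs(m,amin=60):
    n,l,st,c=cv2.connectedComponentsWithStats(m.astype(np.uint8))
    return [(l==i,st[i],c[i]) for i in range(1,n) if st[i][4]>=amin]
def hsv(im): return cv2.cvtColor(im,cv2.COLOR_RGB2HSV)
E
python3 - <<'E'
from h import *
for n in("scene","side"):
    im=cv2.imread(f"pics/{n}0.png")[:,:,::-1]; h=hsv(im)
    print(n)
    for nm,m in (("green",(h[...,0]>45)&(h[...,0]<90)&(h[...,1]>120)&(h[...,2]>40)),("white",(h[...,1]<60)&(h[...,2]>125)),("grey",(h[...,1]<40)&(h[...,2]>70)&(h[...,2]<=140))):
        for b,st,c in blobs(m,60):
            if n=="scene" and not(200<c[0]<440 and 150<c[1]<350): continue
            if n=="side" and not(200<c[0]<400 and 160<c[1]<430): continue
            cn=cv2.findContours(b.astype(np.uint8),0,1)[0][0]
            q=cv2.approxPolyDP(cn,0.04*cv2.arcLength(cn,True),True)[:,0]
            print(nm,st,c.round(1),[[int(v) for v in p]+list((plane(n,p,0.0)[:2]*1000).round().astype(int)) for p in q])
    a=(200,150,440,350) if n=="scene" else (200,160,400,430)
    cv2.imwrite(f"pics/{n}c.png",cv2.resize(im[a[1]:a[3],a[0]:a[2]],None,fx=3 if n=="scene" else 2.2,fy=3 if n=="scene" else 2.2,interpolation=cv2.INTER_CUBIC)[:,:,::-1])
E
```

```text
scene
green [390 163  14  17 195] [396.7 171. ] [[394, 163, np.int64(588), np.int64(-516)], [391, 165, np.int64(590), np.int64(-498)], [390, 177, np.int64(556), np.int64(-427)], [399, 179, np.int64(528), np.int64(-433)], [402, 177, np.int64(525), np.int64(-449)], [403, 165, np.int64(557), np.int64(-521)]]
green [367 170  10  11  89] [371.3 175.1] [[369, 170, np.int64(632), np.int64(-428)], [367, 179, np.int64(610), np.int64(-375)], [374, 180, np.int64(589), np.int64(-383)], [374, 174, np.int64(607), np.int64(-415)], [376, 172, np.int64(608), np.int64(-430)]]
white [366 181  10  17 136] [370.2 189. ] [[375, 181, np.int64(583), np.int64(-379)], [367, 181, np.int64(604), np.int64(-365)], [366, 196, np.int64(564), np.int64(-289)], [373, 196, np.int64(547), np.int64(-300)]]
white [316 208  37  26 429] [333.3 220.7] [[316, 213, np.int64(635), np.int64(-132)], [340, 233, np.int64(530), np.int64(-93)], [352, 228, np.int64(516), np.int64(-130)], [327, 208, np.int64(623), np.int64(-170)]]
white [406 209  21  16 256] [415.8 216.8] [[426, 214, np.int64(380), np.int64(-304)], [416, 209, np.int64(
[... 9112 characters left out ...]
p.int64(-150)], [233, 319, np.int64(383), np.int64(-103)], [257, 336, np.int64(427), np.int64(-150)], [283, 319, np.int64(473), np.int64(-109)]]
grey [300 304  78  35 552] [337.9 320.1] [[300, 321, np.int64(503), np.int64(-117)], [371, 338, np.int64(623), np.int64(-168)], [377, 317, np.int64(644), np.int64(-116)], [308, 304, np.int64(521), np.int64(-70)]]
grey [211 364  38  39 172] [230.9 382.4] [[239, 365, np.int64(400), np.int64(-215)], [224, 366, np.int64(376), np.int64(-215)], [214, 378, np.int64(363), np.int64(-239)], [217, 399, np.int64(372), np.int64(-280)], [232, 402, np.int64(394), np.int64(-287)], [242, 393, np.int64(408), np.int64(-271)], [248, 377, np.int64(416), np.int64(-241)]]
```

View pics/scenec.png

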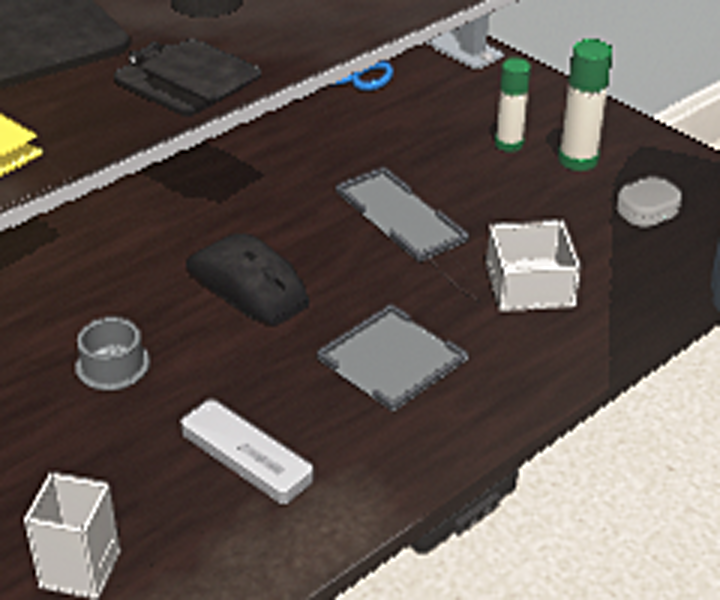

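Request:
servo_tool(plan="0.02 -0.018 -0.01 0 0 0;0.02 -0.018 -0.01 0 0 0;0.02 -0.018 -0.01 0 0 0;0.02 -0.018 -0.01 0 0 0;0.02 -0.018 -0.01 0 0 0;0.02 -0.018 -0.01 0 0 0;0.02 -0.018 -0.01 0 0 0;0.02 -0.018 -0.01 0 0 0;0.02 -0.018 -0.01 0 0 0;0.02 -0.018 -0.01 0 0 0;0.02 -0.018 -0.01 0 0 0;0.02 -0.018 -0.01 0 0 0")

```text
t: 1.65
ee_pos: [0.3136, -0.2657, 0.3705]
tool_rot: [-3.141, 0.0, 0.243]
ft_force: [0.3, -0.8, -0.3]
opening: 0.0854
grasp_force: 0.0
```

Request:
servo_tool(plan="0.02 -0.018 -0.003 0 0 0;0.02 -0.018 -0.003 0 0 0;0.02 -0.018 -0.003 0 0 0;0.02 -0.018 -0.003 0 0 0;0.02 -0.018 -0.003 0 0 0;0.02 -0.018 -0.003 0 0 0;0.02 -0.018 -0.003 0 0 0;0.02 -0.018 -0.003 0 0 0;0.02 -0.018 -0.003 0 0 0;0.02 -0.018 -0.003 0 0 0;0.02 -0.018 -0.003 0 0 7;0 0 0 0 0 7")

```text
t: 3.15
ee_pos: [0.4798, -0.0202, 0.403]
tool_rot: [-3.141, 0.0, -0.004]
ft_force: [-0.7, -0.2, -0.2]
opening: 0.0851
grasp_force: 0.0
```

Run:
```python
from h import *
s=observe(); print(s["ee_pos"],s["tool_rot"],s["t"],s["ft_force"])
im=eyes.get_image("wrist"); cv2.imwrite("pics/w1.png",im[:,:,::-1])
```

```text
[ 0.47977516 -0.02019769  0.40302793] [-3.14133542e+00  4.79375548e-04 -3.73738908e-03] 3.15 [-0.72485971 -0.20145141 -0.23877579]
```

View pics/w1.png

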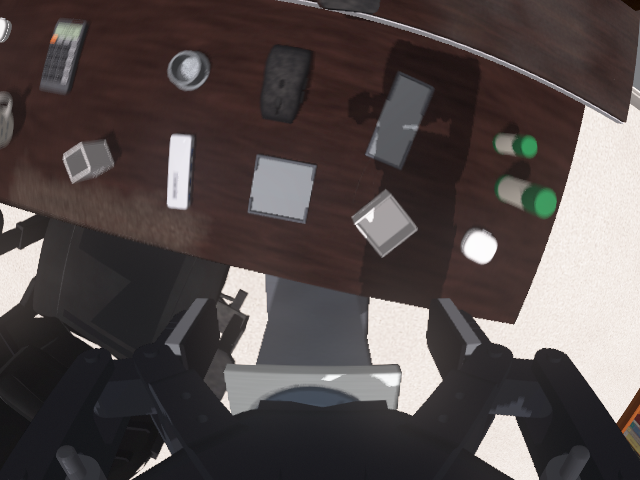

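The wrist overview shows the cup (188,69), hub (180,171), square tray (282,188), hub tray (400,120), mouse (287,83), wide box (385,222) and narrow box (88,160). The small glue stick's cap is at (526,146) with the tall one at (541,200), and the earbud case is at (480,246). The shelf edge runs along the top.

```bash
cat >> h.py <<'E'
def rect(im,seed,z,s,lo,hi,smax=70,box=60):
    """min-area rectangle in world (mm, deg) of the grey/white blob at the seed pixel"""
    h=hsv(im); m=((h[...,1]<smax)&(h[...,2]>=lo)&(h[...,2]<=hi)).astype(np.uint8)
    k=np.zeros_like(m); x,y=map(int,seed); k[max(0,y-box):y+box,max(0,x-box):x+box]=1
    best=min(blobs(cv2.morphologyEx(m*k,cv2.MORPH_CLOSE,np.ones((3,3))),40),key=lambda b:np.hypot(*(b[2]-seed)))
    cn=cv2.findContours(best[0].astype(np.uint8),0,cv2.CHAIN_APPROX_NONE)[0][0][:,0]
    P=np.array([wplane(p,z,s)[:2]*1000 for p in cn],np.float32)
    c,(w,hh),a=cv2.minAreaRect(P)
    if w<hh: w,hh,a=hh,w,a-90
    return np.round(c,1),round(w,1),round(hh,1),round((a+90)%180-90,1)  # a = world angle of long side
E
python3 - <<'E'
from h import *
im=cv2.imread("pics/w1.png")[:,:,::-1]; h=hsv(im)
s=dict(ee_pos=[0.47977516,-0.02019769,0.40302793],tool_rot=[-3.14133542,4.79375548e-04,-3.73738908e-03])
for p in [(180,171),(282,188),(400,110),(385,222),(100,155),(188,69)]: print(p,h[p[1],p[0]])
print("hub",rect(im,(180,171),.016,s,120,255))
print("sq",rect(im,(282,188),.003,s,90,255))
print("ht",rect(im,(400,120),.003,s,60,255))
W=lambda L,z:np.round([wplane(p,z,s)*1000 for p in L],0)[:,:2].tolist()
print("wide rim",W([(384,190),(352,219),(385,256),(417,226)],.042))
print("narrow rim (left quad)",W([(63,159),(84,145),(92,175),(70,183)],.068))
print("cup",W([(188,69)],.03)); 
print("shelf edge z?",[W([(320,3),(420,18)],z) for z in(.05,.1,.15)])
m=(h[...,0]>45)&(h[...,0]<90)&(h[...,1]>120)&(h[...,2]>40)
for b,st,c in blobs(m,30): print("green",st,c.round(1),W([c],.09))
for p in [(371.5,171.5,339.5,349.5)]: print(tri(p[:2],p[2:]))
print(tri((384,139),(402,463)))
E
```

```text
(180, 171) [130   6 238]
(282, 188) [116  11 168]
(400, 110) [120  13  96]
(385, 222) [174   8 165]
(100, 155) [173  10 104]
(188, 69) [111  13 192]
hub (array([503.6, 189.2]), 110.0, 34.7, -7.4)
sq (array([472.5,  40.2]), 86.5, 85.8, 78.3)
ht (array([ 571.1, -127.8]), 131.2, 58.2, -22.5)
wide rim [[477.0, -101.0], [437.0, -59.0], [384.0, -106.0], [428.0, -149.0]]
narrow rim (left quad) [[540.0, 360.0], [557.0, 317.0], [513.0, 307.0], [504.0, 351.0]]
cup [[649.0, 164.0]]
shelf edge z? [[[725.0, -17.0], [710.0, -147.0]], [[707.0, -17.0], [694.0, -133.0]], [[689.0, -18.0], [677.0, -120.0]]]
green [513 137  24  19 367] [525.4 145.8] [[548.0, -281.0]]
green [534 189  23  27 485] [544.4 202.3] [[474.0, -320.0]]
(array([ 0.55035032, -0.28103458,  0.09043094]), np.float64(0.002271689736520006))
(array([ 0.60027943, -0.45790334,  0.1020395 ]), np.float64(0.010139092000176179))
```

Request:
servo_tool(plan="0.003 -0.026 0.034 0 0 0;0.003 -0.026 0.034 0 0 0;0.003 -0.026 0.034 0 0 0;0.003 -0.026 0.034 0 0 0;0.003 -0.026 0.034 0 0 0;0.003 -0.026 0.034 0 0 0;0.003 -0.026 0.034 0 0 0;0.003 -0.027 0.034 0 0 0;0 0 0 0 0 7.2;0 0 0 0 0 0;0 0 0 0 0 0")

```text
t: 4.58
ee_pos: [0.5038, 0.1873, 0.1317]
tool_rot: [-3.141, -0.001, -0.124]
ft_force: [-0.5, 0.4, -0.2]
opening: 0.0853
grasp_force: 0.0
```

```bash
cat >> h.py <<'E'
def go(x,y,z,yaw,s=None):
    """tool-axes shift (m) and turn (deg) from the pose now to the wanted one (m, deg)"""
    s=s or observe(); T=R.from_euler("xyz",s["tool_rot"])
    d=T.inv().apply(np.array([x,y,z])-s["ee_pos"])
    w=(T.inv()*R.from_euler("xyz",[180,0,yaw],degrees=True)).as_rotvec(degrees=True)
    print("now",np.round(s["ee_pos"],4),"yaw",round(np.degrees(s["tool_rot"][2]),2),"shift",d.round(4),"turn",w.round(2))
E
python3 - <<'E'
from h import *
s=observe(); im=eyes.get_image("wrist"); cv2.imwrite("pics/w2.png",im[:,:,::-1])
c=[wplane(p,.016,s) for p in [(0,0)]]
h=hsv(im)
m=(h[...,1]<70)&(h[...,2]>120)
for b,st,c in blobs(m,500): print(st,c.round(1))
go(.5036,.1892,.025,-7.4,s)
E
```

```text
[ 276    0   85   67 3758] [317.8  30. ]
[626 101  14  88 509] [635.6 155.8]
[ 294  165   52  151 7479] [319.2 239. ]
[  49  191  113  105 6336] [103.8 240.5]
[ 600  231   40   92 1678] [626.4 274.5]
[   0  327   52  122 3865] [ 22.1 378.2]
[ 587  375   53   86 2259] [621.9 405.1]
now [0.5038 0.1873 0.1317] yaw -7.13 shift [-0.0005 -0.0019  0.1067] turn [-0.01 -0.03  0.27]
```

View pics/w2.png

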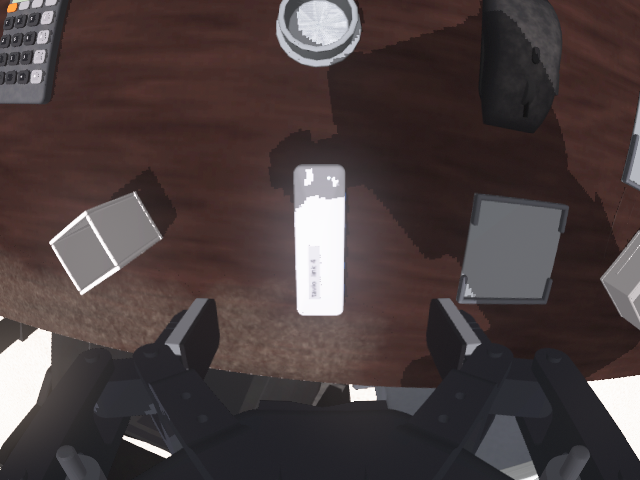

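The close crop confirms the choice: the front hub is at (319,240), square to the jaws. Narrow box at (105,240), square tray (515,248) and cup (319,25) are also in view.

Run:
```python
from h import *
im=cv2.imread("pics/w2.png")[:,:,::-1]; s=observe()
print("hub",rect(im,(319,240),.016,s,100,255,box=100))
W=lambda L,z:np.round([wplane(p,z,s)*1000 for p in L],1)[:,:2].tolist()
a=np.array(W([(473,194),(568,206),(548,303),(460,302)],.008)); print("sq",a.tolist(),a.mean(0))
a=np.array(W([(50,243),(89,212),(119,270),(81,293)],.068)); print("nb rim",a.tolist(),a.mean(0))
print("hubcorners",W([(294,165),(344,165),(344,315),(296,315)],.016))
```

```text
hub (array([494.7, 215.2]), 129.2, 107.7, -6.0)
sq [[523.4, 77.6], [506.4, -8.8], [423.2, 4.3], [439.8, 88.5]] [473.2  40.4]
nb rim [[540.4, 361.5], [555.0, 321.4], [517.0, 310.1], [504.2, 346.9]] [529.15  334.975]
hubcorners [[557.5, 199.7], [553.4, 167.8], [447.0, 179.4], [451.3, 214.0]]
```

Request:
servo_tool(plan="-0.001 -0.0025 0.02 0 0 0.4;0 0 0.02 0 0 0;0 0 0.02 0 0 0;0 0 0.02 0 0 0;0 0 0.015 0 0 0;0 0 0.01 0 0 0;0 0 0.002 0 0 0;0 0 0 0 0 0")

```text
t: 5.62
ee_pos: [0.5031, 0.1902, 0.0246]
tool_rot: [-3.141, -0.0, -0.134]
ft_force: [0.1, 0.1, 0.1]
opening: 0.0855
grasp_force: 0.0
```

Request:
servo_tool(plan="0 0 0 0 0 0;0 0 0 0 0 0;0 0 0 0 0 0;0 0 0 0 0 0;0 0 0 0 0 0;0 0 0 0 0 0;0 0 0 0 0 0;0 0 0 0 0 0", grip=-1)

```text
t: 6.62
ee_pos: [0.5031, 0.1903, 0.0248]
tool_rot: [-3.141, -0.001, -0.134]
ft_force: [-1.2, 0.5, 5.6]
opening: 0.0317
grasp_force: 60.1
```

Request:
servo_tool(plan="0 0 -0.015 0 0 0;0 0 -0.035 0 0 0;0 0 -0.035 0 0 0;0.01 0.03 -0.015 0 0 0;0.014 0.038 0 0 0 0;0.014 0.038 0 0 0 0;0.014 0.038 0 0 0 0;0.014 0.038 0 0 0 0;0.014 0.04 0 0 0 0;0.014 0.042 0 0 0 0;0.014 0.042 0 0 0 0")

```text
t: 8.0
ee_pos: [0.5691, -0.129, 0.1252]
tool_rot: [3.142, -0.001, -0.134]
ft_force: [0.4, 0.2, -0.6]
opening: 0.032
grasp_force: 59.8
```

Request:
servo_tool(plan="0 0 0 0 0 7.4;0 0 0 0 0 7.4;0 0 0 0 0 0;0 0 0 0 0 0")

```text
t: 8.5
ee_pos: [0.569, -0.1274, 0.1247]
tool_rot: [-3.142, -0.0, -0.39]
ft_force: [0.3, -0.6, -1.6]
opening: 0.0318
grasp_force: 59.9
```

Run:
```python
from h import *
s=observe(); im=eyes.get_image("wrist"); cv2.imwrite("pics/w3.png",im[:,:,::-1])
go(.571,-.128,.0285,-22.5,s); print(s["opening"],s["grasp_force"])
```

```text
now [ 0.569  -0.1274  0.1247] yaw -22.32 shift [ 0.002  -0.0002  0.0962] turn [-0.   -0.02  0.18]
0.03180446706724514 59.87397015094757
```

View pics/w3.png

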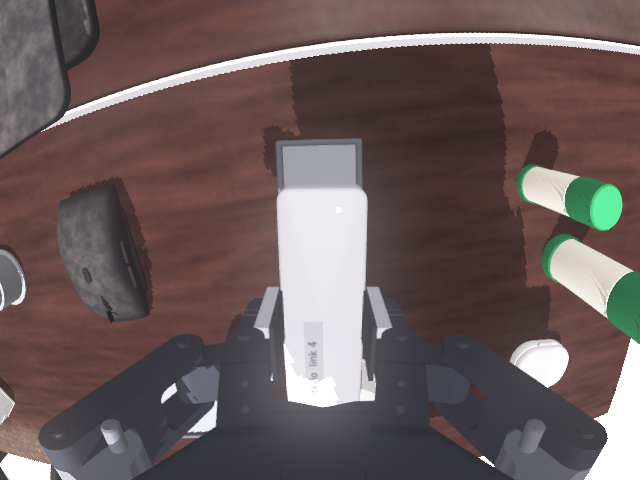

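The hub is held squarely over the hub tray; the tray's far rim corners are at (277,141) and (362,139), and the glue cap top is at (605,207).

Run:
```python
from h import *
s=observe()
a,b=[wplane(p,.008,s)*1000 for p in [(277,141),(362,139)]]; print(a,b,np.linalg.norm(a-b))
m=(a+b)/2; 
for yaw in(-21,-22.5): print(m-65*np.array([np.cos(np.radians(yaw)),np.sin(np.radians(yaw)),0]))
print("edge dir yaw",np.degrees(np.arctan2(*(a-b)[[1,0]]))-90)
# hub pose from its far end corners (top height = tcp-0.025+0.016)
z=s["ee_pos"][2]-.0248+.016
p,q=[wplane(k,z,s)*1000 for k in [(279,190),(367,190)]]; print("hub far end",p,q,np.linalg.norm(p-q),"to tcp",(p+q)/2-s["ee_pos"]*1000)
print("cap",wplane((605,207),.09,s))
```

```text
[ 642.58576718 -125.12316837    8.        ] [ 622.98319591 -176.03671293    8.        ] 54.55684943060822
[ 572.10175382 -127.28602393    8.        ]
[ 572.73231193 -125.70551755    8.        ]
edge dir yaw -21.05754513001355
hub far end [ 623.18069525 -131.82982709  115.83124702] [ 611.10673882 -161.2283756   115.83124702] 31.781363699893625 to tcp [ 48.15533323 -19.11363223  -8.8       ]
cap [ 0.55182802 -0.28425548  0.09      ]
```

Request:
servo_tool(plan="0.003 0.001 0.02 0 0 -0.8;0 0 0.02 0 0 0;0 0 0.02 0 0 0;0 0 0.018 0 0 0;0 0 0.01 0 0 0;0 0 0.005 0 0 0;0 0 0.002 0 0 0;0 0 0.001 0 0 0;0 0 0 0 0 0")

```text
t: 9.68
ee_pos: [0.5716, -0.1296, 0.0286]
tool_rot: [-3.142, -0.001, -0.378]
ft_force: [0.1, -0.0, -0.8]
opening: 0.0321
grasp_force: 59.9
```

Request:
servo_tool(plan="0 0 0.0008 0 0 0;0 0 0 0 0 0;0 0 0 0 0 0;0 0 0 0 0 0;0 0 -0.01 0 0 0;0 0 -0.03 0 0 0;0 0 -0.04 0 0 0;0 0 -0.05 0 0 0;0 0 -0.03 0 0 0;0 0 0 0 0 -10;0 0 0 0 0 -10;0 0 0 0 0 -10", grip=0.45)

```text
t: 11.18
ee_pos: [0.5713, -0.1296, 0.1883]
tool_rot: [3.141, -0.001, 0.151]
ft_force: [-0.2, 0.5, 0.1]
opening: 0.062
grasp_force: 0.0
```

Run:
```python
from h import *
s=observe(); im=eyes.get_image("wrist"); cv2.imwrite("pics/w4.png",im[:,:,::-1])
h=hsv(im); m=(h[...,0]>45)&(h[...,0]<90)&(h[...,1]>120)&(h[...,2]>40)
for b,st,c in blobs(m,30): print("green",st,c.round(1),wplane(c,.09,s))
print(tri((396.5,165),(289.5,341)))
go(.551,-.2825,.06,8,s)
```

```text
green [472 251  12  18  57] [475.3 258.9] [ 0.58018623 -0.23172845  0.09      ]
green [ 500  277   42   41 1201] [520.6 296.3] [ 0.55712341 -0.27812427  0.09      ]
green [462 312  24  22 147] [470.  319.9] [ 0.53465613 -0.24194071  0.09      ]
green [514 393   7  12  45] [517.2 398.6] [ 0.46101328 -0.31721156  0.09      ]
(array([ 0.48242667, -0.29456577,  0.12528168]), np.float64(0.0010094680943589784))
now [ 0.5713 -0.1296  0.1883] yaw 8.64 shift [-0.0432  0.1481  0.1284] turn [ 0.02 -0.04  0.64]
```

View pics/w4.png

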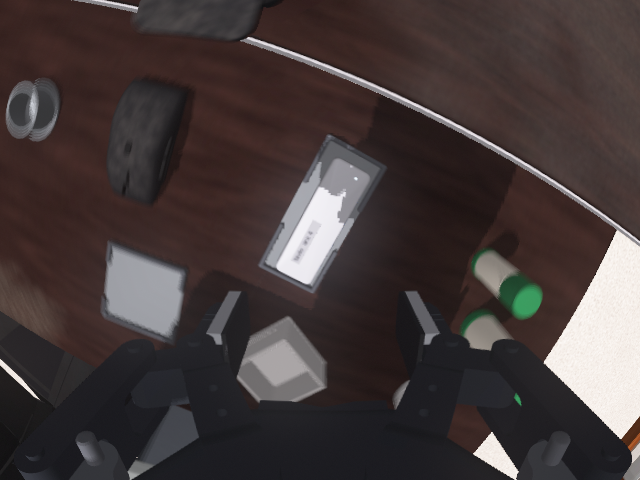

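The hub lies flat within its tray (320,220). The small glue stick's cap top is at about (527,299); the tall one is partly behind the right finger.

Request:
servo_tool(plan="-0.01 0.037 0 0 0 0.6;-0.011 0.037 0 0 0 0;-0.011 0.037 0 0 0 0;-0.011 0.037 0 0 0 0;0 0 0 0 0 0;0 0 0.02 0 0 0;0 0 0.02 0 0 0;0 0 0 0 0 0")

```text
t: 12.22
ee_pos: [0.5485, -0.281, 0.1466]
tool_rot: [-3.14, 0.002, 0.134]
ft_force: [0.4, 0.1, -0.2]
opening: 0.0621
grasp_force: 0.0
```

Run:
```python
from h import *
s=observe(); im=eyes.get_image("wrist"); cv2.imwrite("pics/w5.png",im[:,:,::-1])
h=hsv(im); m=(h[...,0]>45)&(h[...,0]<90)&(h[...,1]>120)&(h[...,2]>40)
for b,st,c in blobs(m,30): print("green",st,c.round(1),wplane(c,.09,s))
go(.551,-.2825,.065,8,s)
```

```text
green [317 212  30   8  49] [331.2 214.2] [ 0.58108546 -0.28046714  0.09      ]
green [ 311  235   49   77 2554] [335.  267.6] [ 0.55330507 -0.28636963  0.09      ]
green [ 311  352   64   55 2723] [341.5 380.4] [ 0.4810892  -0.30110074  0.09      ]
now [ 0.5485 -0.281   0.1466] yaw 7.65 shift [0.0024 0.002  0.0816] turn [-0.1   0.11 -0.35]
```

View pics/w5.png

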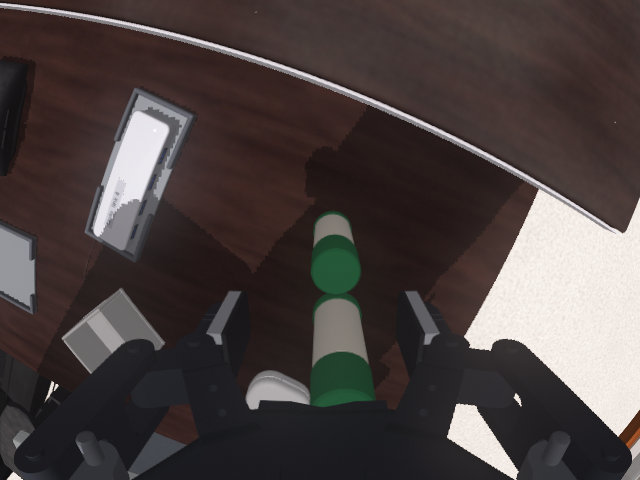

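The small stick's cap top (335,272) is nearly between the pads, with the tall one (341,380) behind it towards the base.

Request:
servo_tool(plan="0.002 0.005 0 0 0 0;0 0 0.02 0 0 0;0 0 0.02 0 0 0;0 0 0.02 0 0 0;0 0 0.015 0 0 0;0 0 0.006 0 0 0;0 0 0 0 0 0")

```text
t: 13.15
ee_pos: [0.5517, -0.2867, 0.0663]
tool_rot: [-3.141, 0.0, 0.135]
ft_force: [-0.0, -0.8, 0.8]
opening: 0.0619
grasp_force: 0.0
```

Request:
servo_tool(plan="0 0 0 0 0 0;0 0 0 0 0 0;0 0 0 0 0 0;0 0 0 0 0 0;0 0 0 0 0 0;0 0 0 0 0 0;0 0 0 0 0 0;0 0 0 0 0 0", grip=-1)

```text
t: 14.15
ee_pos: [0.552, -0.287, 0.0672]
tool_rot: [3.141, -0.001, 0.135]
ft_force: [-1.1, 0.3, 5.3]
opening: 0.026
grasp_force: 58.6
```

Request:
servo_tool(plan="0 0 -0.015 0 0 0;0 0 -0.03 0 0 0;0 0 -0.04 0 0 0;0 0 -0.04 0 0 0;0 0 0 0 0 0;0 0 0 0 0 0")

```text
t: 14.9
ee_pos: [0.5513, -0.2866, 0.1914]
tool_rot: [-3.141, 0.0, 0.135]
ft_force: [-0.0, -0.2, -2.0]
opening: 0.026
grasp_force: 58.9
```

Run:
```python
from h import *
s=observe()
im=eyes.get_image("wrist"); cv2.imwrite("pics/w6.png",im[:,:,::-1])
h=hsv(im); m=(h[...,0]>45)&(h[...,0]<90)&(h[...,1]>120)&(h[...,2]>40)
z=s["ee_pos"][2]+.025
for b,st,c in blobs(m,30): print("green",st,c.round(1),wplane(c,z,s)-s["ee_pos"])
go(.649,.164,.18,8,s)
```

```text
green [299 248  48  18 188] [322.9 253.5] [0.03901753 0.0055325  0.025     ]
green [ 284  299   78   96 5993] [322.5 347.5] [0.00820889 0.00147096 0.025     ]
now [ 0.5513 -0.2866  0.1914] yaw 7.71 shift [ 0.1572 -0.4334  0.0114] turn [-0.02  0.02 -0.29]
```

View pics/w6.png

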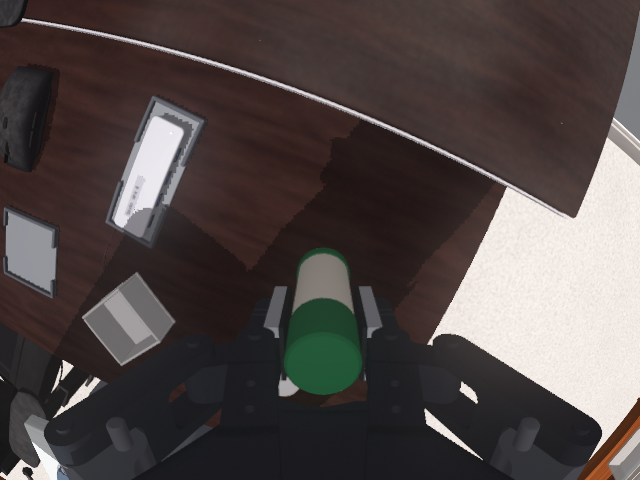

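The small stick is held upright, centred in the pads (322,340), and the tall one is hidden below the hand.

Request:
servo_tool(plan="0.014 -0.039 0 0 0 0;0.014 -0.039 0 0 0 0;0.014 -0.039 0 0 0 0;0.014 -0.039 0 0 0 0;0.014 -0.039 0 0 0 0;0.014 -0.039 0 0 0 0;0.014 -0.039 0 0 0 0;0.014 -0.039 0 0 0 0;0.014 -0.039 0 0 0 0;0.014 -0.039 0 0 0 0;0.014 -0.039 0 0 0 0;0 0 0 0 0 0")

```text
t: 16.45
ee_pos: [0.6462, 0.1615, 0.1899]
tool_rot: [-3.141, 0.002, 0.138]
ft_force: [-0.4, -0.6, -1.0]
opening: 0.0261
grasp_force: 59.0
```

Run:
```python
from h import *
s=observe()
for n in ("wrist","scene","side"):
    im=eyes.get_image(n); cv2.imwrite(f"pics/{n}7.png",im[:,:,::-1])
    if n=="wrist": a=im[150:450,200:440]
    if n=="scene": b=im[200:320,190:340]
    if n=="side": c=im[150:270,290:440]
f=lambda x,k:cv2.resize(x,None,fx=k,fy=k,interpolation=cv2.INTER_CUBIC)
o=np.zeros((600,800,3),np.uint8); o[:600,:480]=f(a,2); o[:240,480:780]=f(b,2); o[250:490,480:780]=f(c,2)
cv2.imwrite("pics/m7.png",o[:,:,::-1])
go(.649,.164,.0705,8,s)
```

```text
now [0.6462 0.1615 0.1899] yaw 7.88 shift [ 0.0033 -0.0021  0.1194] turn [-0.01  0.12 -0.12]
```

View pics/m7.png

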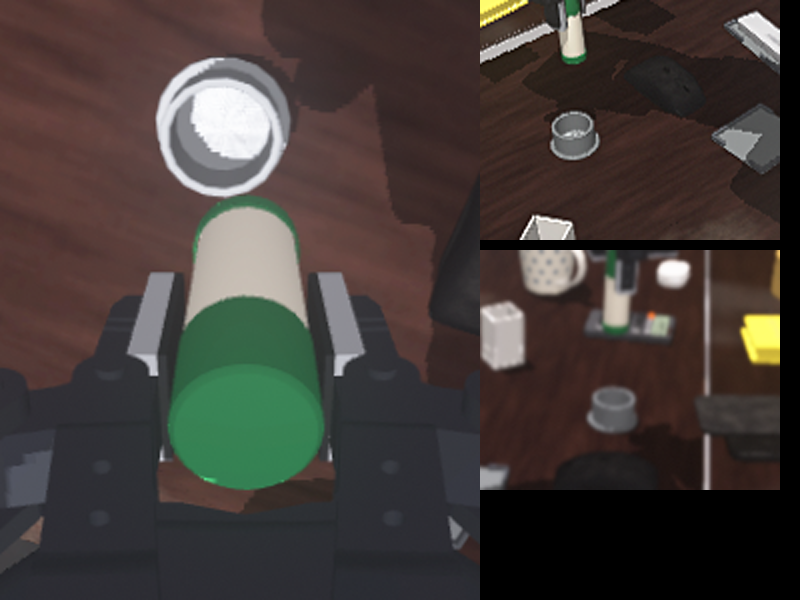

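The wrist shows the cup rim ring centred at crop (221,136), which is pixel (310.5,218), just ahead of the held stick.

Run:
```python
from h import *
s=observe()
for p in [(310.5,218),(278.5,218),(342,218),(310.5,190),(310.5,247)]: print(wplane(p,.03,s))
c=wplane((310.5,218),.03,s); go(c[0],c[1],.0705,8,s)
```

```text
[0.650801   0.16882771 0.03      ]
[0.64748533 0.19388371 0.03      ]
[0.65412678 0.14431033 0.03      ]
[0.67286864 0.17165034 0.03      ]
[0.62709249 0.16583401 0.03      ]
now [0.6463 0.1583 0.1906] yaw 7.7 shift [ 0.0061 -0.0098  0.1201] turn [ 0.02  0.09 -0.3 ]
```

Run:
```python
from h import *
s=observe(); print(s["ee_pos"])
im=eyes.get_image("wrist"); g=cv2.cvtColor(im,cv2.COLOR_RGB2GRAY)[170:262,260:370]
s2=observe(); print(s2["ee_pos"])
h=hsv(im); m=((h[...,1]<70)&(h[...,2]>60)).astype(np.uint8); m[:,:262]=0;m[:,370:]=0;m[:170]=0;m[252:]=0
b=max(blobs(m,200),key=lambda b:b[1][4]); print(b[1],b[2])
cv2.imwrite("pics/c8.png",cv2.resize(im[165:260,255:375],None,fx=5,fy=5)[:,:,::-1])
```

```text
[0.64628819 0.15832022 0.19061014]
[0.64641856 0.15804618 0.19089668]
[ 265  170  105   82 6599] [316.31383543 210.79981815]
```

View pics/c8.png

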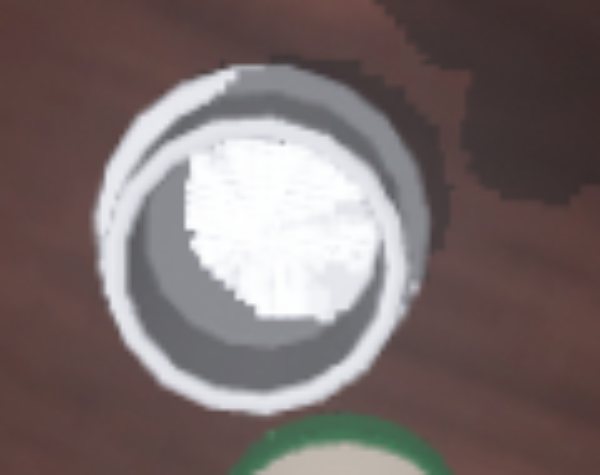

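The settled crop shows the cup rim centred at crop (254,263), which is pixel (305.8,217.7).

Run:
```python
from h import *
s=observe(); c=wplane((305.8,217.7),.03,s); print(c); go(c[0],c[1],.0705,8,s)
```

```text
[0.65068695 0.17227414 0.03      ]
now [0.6464 0.158  0.1909] yaw 7.66 shift [ 0.0063 -0.0136  0.1204] turn [ 0.01  0.07 -0.34]
```

Request:
servo_tool(plan="0.006 -0.0135 0.01 0 0 0;0 0 0.03 0 0 0;0 0 0.03 0 0 0;0 0 0.01 0 0 0;0 0 0 0 0 0;0 0 0 0 0 0")

```text
t: 17.4
ee_pos: [0.6515, 0.1734, 0.1127]
tool_rot: [-3.141, -0.002, 0.134]
ft_force: [-0.2, -0.5, 0.3]
opening: 0.026
grasp_force: 59.0
```

Run:
```python
from h import *
s=observe()
o=np.zeros((600,800,3),np.uint8)
f=lambda x,k:cv2.resize(x,None,fx=k,fy=k,interpolation=cv2.INTER_CUBIC)
a=eyes.get_image("wrist")[180:430,220:420];b=eyes.get_image("scene")[215:305,190:290];c=eyes.get_image("side")[180:270,310:410]
o[:500,:400]=f(a,2);o[:270,410:710]=f(b,3);o[290:560,410:710]=f(c,3)
cv2.imwrite("pics/m9.png",o[:,:,::-1]); go(.651,.171,.0705,8,s)
```

```text
now [0.6515 0.1734 0.1127] yaw 7.71 shift [-0.0009  0.0023  0.0422] turn [-0.01 -0.11 -0.29]
```

View pics/m9.png

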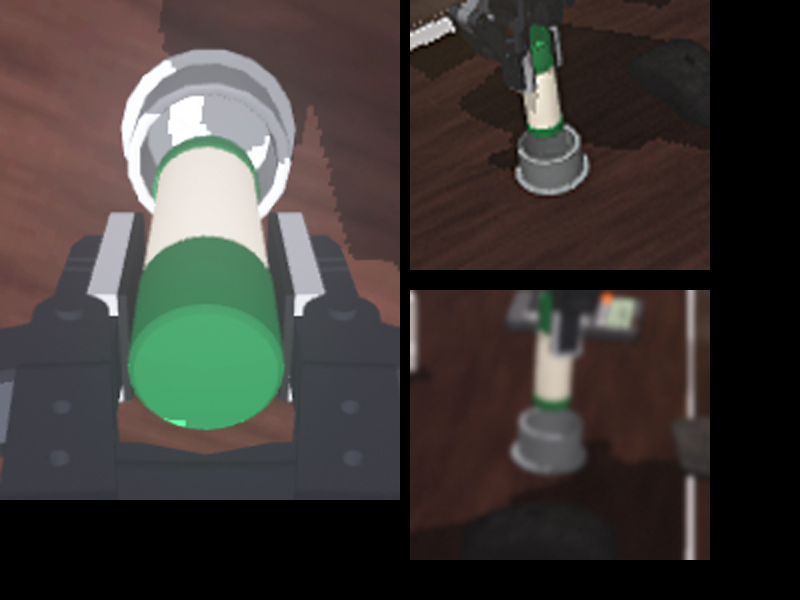

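All three views show the stick's foot over the cup mouth, within about 2 mm.

Request:
servo_tool(plan="-0.001 0.001 0.01 0 0 0;0 0 0.012 0 0 0;0 0 0.01 0 0 0;0 0 0.005 0 0 0;0 0 0.003 0 0 0;0 0 0 0 0 0")

```text
t: 18.3
ee_pos: [0.65, 0.1721, 0.0714]
tool_rot: [3.142, 0.0, 0.135]
ft_force: [-0.1, -0.4, -0.0]
opening: 0.0257
grasp_force: 59.0
```

Request:
servo_tool(plan="0 0 0.001 0 0 0;0 0 0 0 0 0;0 0 0 0 0 0;0 0 0 0 0 0;0 0 0 0 0 0;0 0 -0.015 0 0 0;0 0 -0.03 0 0 0;0 0 -0.04 0 0 0;0 0 -0.03 0 0 0;0 0 0 0 0 0", grip=0.4)

```text
t: 19.55
ee_pos: [0.6512, 0.1723, 0.1893]
tool_rot: [-3.141, -0.006, 0.135]
ft_force: [0.6, -0.5, -0.7]
opening: 0.0597
grasp_force: 0.0
```

Request:
servo_tool(plan="-0.028 0.027 0 0 0 0;-0.028 0.027 0 0 0 0;-0.028 0.027 0 0 0 0;-0.028 0.027 0 0 0 0;-0.028 0.027 0 0 0 0;-0.028 0.027 0 0 0 0;-0.028 0.027 0 0 0 0;-0.028 0.027 0 0 0 0;-0.03 0.028 0 0 0 0;0 0 0 0 0 -9;0 0 0 0 0 -9;0 0 0 0 0 -9", grip=1)

```text
t: 21.05
ee_pos: [0.4306, -0.1038, 0.1853]
tool_rot: [-3.141, 0.0, 0.611]
ft_force: [0.2, -0.4, 0.5]
opening: 0.0855
grasp_force: 0.0
```

Request:
servo_tool(plan="0 0 0 0 0 -8;0 0 0.01 0 0 0;0 0 0 0 0 0;0 0 0 0 0 0")

```text
t: 21.55
ee_pos: [0.4309, -0.1037, 0.1753]
tool_rot: [-3.141, 0.0, 0.744]
ft_force: [-0.5, 0.4, 0.2]
opening: 0.0857
grasp_force: 0.0
```

Run:
```python
from h import *
s=observe(); im=eyes.get_image("wrist"); print(s["ee_pos"],s["tool_rot"])
sc=eyes.get_image("scene"); sd=eyes.get_image("side")
o=np.zeros((600,800,3),np.uint8); o[:480,:640]=im
f=lambda x,k:cv2.resize(x,None,fx=k,fy=k,interpolation=cv2.INTER_CUBIC)
o[480:600,:150]=sc[200:320,190:340]; o[480:600,160:310]=sd[160:280,290:440]
o[340:600,640:800]=f(sc[230:295,215:255],4); o[80:330,640:800]=f(sd[195:258,335:375],4)[:250]
cv2.imwrite("pics/m10.png",o[:,:,::-1]); cv2.imwrite("pics/w10.png",im[:,:,::-1])
```

```text
[ 0.4309229  -0.10374739  0.1753175 ] [-3.14118922e+00  2.36846743e-04  7.43769831e-01]
```

View pics/m10.png

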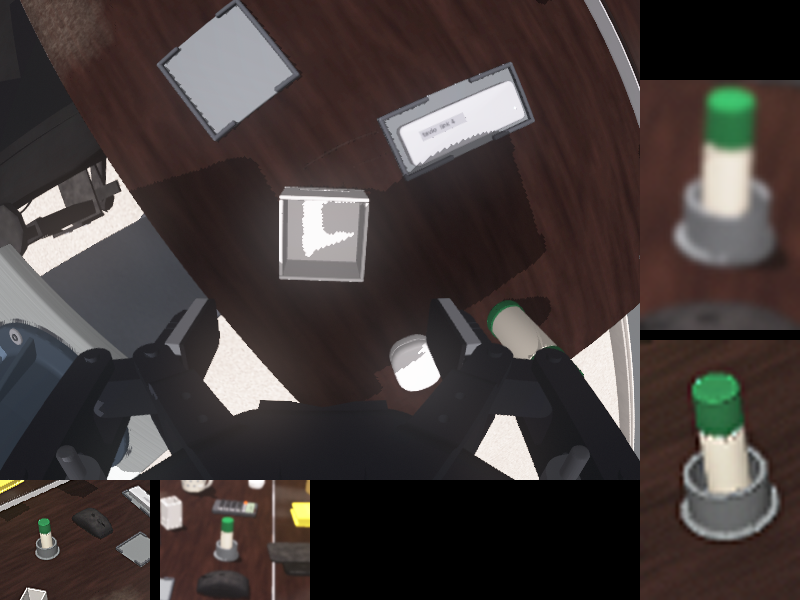

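The glue stick stands cap-up in the cup and the hub is in its tray. The wide box rim corners are (281,198), (369,200), (363,281), (279,278), and the square tray corners (238,1), (299,73), (217,139), (158,66).

Run:
```python
from h import *
s=observe()
W=lambda L,z:np.round([wplane(p,z,s)*1000 for p in L],1)[:,:2]
def q(L,z):
    a=W(L,z); e=np.roll(a,-1,0)-a; print(a.mean(0).round(1),np.hypot(*e.T).round(1),(np.degrees(np.arctan2(e[:,1],e[:,0]))%90).round(1))
    return a.mean(0)/1000
c=q([(281,198),(369,200),(363,281),(279,278)],.042)
q([(238,1),(299,73),(217,139),(158,66)],.008)
go(c[0],c[1],.03,43,s)
```

```text
[ 428.4 -107.1] [62.1 61.7 63.3 60.7] [41.4 40.5 40.5 39.5]
[473.2  38. ] [80.4 82.8 82.8 83.7] [80.2 80.  80.8 78.4]
now [ 0.4311 -0.1038  0.1756] yaw 42.67 shift [-0.0042  0.0006  0.1456] turn [ 0.01 -0.   -0.33]
```

Request:
servo_tool(plan="-0.004 0.001 0.01 0 0 2.2;0 0 0.03 0 0 0;0 0 0.03 0 0 0;0 0 0.025 0 0 0;0 0 0.02 0 0 0;0 0 0.015 0 0 0;0 0 0.01 0 0 0;0 0 0.005 0 0 0;0 0 0 0 0 0")

```text
t: 22.82
ee_pos: [0.4288, -0.1073, 0.0305]
tool_rot: [3.142, -0.0, 0.707]
ft_force: [0.2, 0.0, -0.4]
opening: 0.0852
grasp_force: 0.0
```

Request:
servo_tool(plan="0 0 0 0 0 0;0 0 0 0 0 0;0 0 0 0 0 0;0 0 0 0 0 0;0 0 0 0 0 0;0 0 0 0 0 0", grip=-1)

```text
t: 23.58
ee_pos: [0.429, -0.1073, 0.0312]
tool_rot: [3.141, -0.0, 0.707]
ft_force: [-1.5, 1.5, 8.2]
opening: 0.0627
grasp_force: 66.0
```

Request:
servo_tool(plan="0 0 -0.015 0 0 0;0 0 -0.03 0 0 0;0 0 -0.025 0 0 0;0.026 -0.017 0 0 0 0;0.026 -0.017 0 0 0 0;0.026 -0.017 0 0 0 0;0.026 -0.016 0 0 0 0;0.025 -0.016 0 0 0 0;0 0 0 0 0 0")

```text
t: 24.7
ee_pos: [0.4733, 0.0409, 0.1014]
tool_rot: [3.141, -0.001, 0.709]
ft_force: [0.1, -0.7, -0.5]
opening: 0.0628
grasp_force: 65.9
```

Request:
servo_tool(plan="0 0 0 0 0 10;0 0 0 0 0 10;0 0 0 0 0 10;0 0 0 0 0 10;0 0 0 0 0 10;0 0 0 0 0 0.7;0 0 0 0 0 0;0 0 0 0 0 0;0 0 0 0 0 0")

```text
t: 25.82
ee_pos: [0.4729, 0.0396, 0.1005]
tool_rot: [-3.142, 0.0, -0.177]
ft_force: [-0.2, -0.3, -0.9]
opening: 0.063
grasp_force: 65.7
```

Run:
```python
from h import *
s=observe(); go(.473,.0393,.0343,-10.2,s)
im=eyes.get_image("wrist"); cv2.imwrite("pics/w11.png",im[:,:,::-1])
# bottom far corners of the box and the far rim of the tray: rows/cols of edges
h=hsv(im)
for c in (250,285,320,355,390): print(c,[int(v) for v in h[60:330:6,c,2]])
print([proj_ for proj_ in []])
```

```text
now [0.4729 0.0396 0.1005] yaw -10.13 shift [0.0002 0.0003 0.0662] turn [-0.    0.    0.07]
250 [69, 68, 70, 63, 55, 50, 49, 82, 83, 82, 72, 71, 73, 73, 73, 68, 68, 70, 77, 75, 74, 78, 80, 83, 86, 85, 80, 79, 86, 155, 156, 158, 159, 161, 220, 141, 141, 142, 144, 145, 145, 145, 146, 145, 145]
285 [51, 70, 40, 65, 58, 46, 42, 83, 81, 72, 69, 69, 68, 72, 58, 49, 47, 47, 50, 54, 53, 91, 123, 122, 122, 124, 125, 214, 204, 158, 160, 163, 165, 167, 223, 222, 224, 224, 255, 255, 255, 255, 255, 255, 255]
320 [38, 39, 37, 35, 33, 31, 28, 47, 45, 45, 47, 47, 46, 46, 48, 47, 48, 49, 50, 54, 57, 92, 122, 122, 123, 124, 125, 127, 134, 159, 161, 165, 167, 169, 225, 222, 225, 226, 255, 255, 255, 255, 255, 255, 255]
355 [46, 50, 51, 48, 45, 44, 49, 50, 45, 44, 47, 47, 48, 47, 47, 51, 51, 49, 50, 52, 57, 90, 121, 121, 122, 123, 124, 125, 131, 156, 158, 160, 163, 164, 223, 221, 222, 222, 223, 223, 223, 224, 224, 224, 255]
390 [45, 47, 49, 48, 45, 43, 45, 49, 48, 46, 44, 45, 48, 46, 45, 46, 47, 46, 48, 49, 52, 86, 69, 72, 76, 81, 83, 91, 128, 152, 154, 155, 157, 158, 220, 136, 137, 138, 139, 140, 140, 141, 142, 141, 141]
[]
```

Run:
```python
from h import *
s=observe(); im=cv2.imread("pics/w11.png")[:,:,::-1]; h=hsv(im); T=R.from_euler("xyz",s["tool_rot"])
tl=lambda p,z: (T.inv().apply(wplane(p,z,s)-s["ee_pos"])*1000).round(1)[:2]
v=h[:,:,2].astype(int)
print("col320",v[180:196,320].tolist(),v[222:236,320].tolist())
for row in (196,205,212,245): print(row,[(c,int(v[row,c])) for c in range(215,430,1) if abs(v[row,c]-v[row,c-2])>18])
for c in (285,320,355): print("tray far rim",tl((c,185.5),.008),"box far bottom",tl((c,230.5),s["ee_pos"][2]-.0312))
```

```text
col320 [57, 56, 72, 77, 82, 91, 92, 89, 83, 84, 108, 123, 122, 122, 122, 122] [127, 127, 127, 127, 128, 128, 134, 150, 185, 181, 158, 158, 159, 161]
196 [(253, 106), (254, 134), (255, 139), (258, 107), (259, 67), (261, 216), (262, 215), (264, 149), (265, 122), (266, 122), (388, 89), (389, 65), (396, 56), (397, 53)]
205 [(254, 133), (255, 140), (258, 110), (259, 78), (260, 85), (261, 122), (262, 122), (388, 81), (389, 68), (396, 55)]
212 [(253, 114), (254, 135), (255, 138), (258, 116), (259, 91), (261, 215), (262, 215), (267, 161), (268, 133), (269, 134), (270, 181), (271, 215), (272, 215), (280, 155), (281, 124), (282, 125), (387, 96), (388, 69), (389, 73), (395, 56), (396, 51)]
245 [(239, 121), (240, 148), (241, 156), (406, 102), (407, 69), (408, 58)]
tray far rim [ 41.6 -22.7] box far bottom [ 30.7 -16.9]
tray far rim [41.5 -2.2] box far bottom [30.7 -1.7]
tray far rim [41.6 18.4] box far bottom [30.7 13.4]
```

Request:
servo_tool(plan="0 0 0.02 0 0 0;0 0 0.02 0 0 0;0 0 0.015 0 0 0;0 0 0.006 0 0 0;0 0 0.003 0 0 0;0 0 0.0015 0 0 0;0 0 0 0 0 0")

```text
t: 26.75
ee_pos: [0.4731, 0.0397, 0.0353]
tool_rot: [-3.141, -0.0, -0.178]
ft_force: [-0.6, 0.4, -0.2]
opening: 0.063
grasp_force: 65.7
```

Request:
servo_tool(plan="0 0 0.001 0 0 0;0 0 0 0 0 0;0 0 0 0 0 0;0 0 0 0 0 0;0 0 0 0 0 0;0 0 -0.01 0 0 0;0 0 -0.03 0 0 0;0 0 -0.04 0 0 0;0 0 -0.04 0 0 0;0 0 -0.04 0 0 0", grip=1)

```text
t: 28.0
ee_pos: [0.4727, 0.0397, 0.196]
tool_rot: [-3.141, -0.001, -0.178]
ft_force: [0.2, 0.9, 0.0]
opening: 0.0856
grasp_force: 0.0
```

Request:
servo_tool(plan="0 -0.03 0 0 0 0;0 -0.035 0 0 0 0;0 -0.04 0 0 0 0;0.001 -0.04 0 0 0 0;0.001 -0.04 0 0 0 0;0.001 -0.04 0 0 0 0;0 -0.04 0 0 0 0;0 -0.035 0 0 0 0;0 0 0 0 0 -10;0 0 0 0 0 -10;0 0 0 0 0 -9.2;0 0 0 0 0 0", grip=0.7)

```text
t: 29.5
ee_pos: [0.5288, 0.3344, 0.1946]
tool_rot: [-3.142, -0.0, 0.331]
ft_force: [-0.3, 0.6, 0.3]
opening: 0.0727
grasp_force: 0.0
```

Request:
servo_tool(plan="0 0 0 0 0 0;0 0 0 0 0 0")

```text
t: 29.75
ee_pos: [0.5289, 0.3344, 0.1941]
tool_rot: [3.142, -0.0, 0.33]
ft_force: [0.4, -0.7, 0.3]
opening: 0.0725
grasp_force: 0.0
```

Run:
```python
from h import *
s=observe(); im=eyes.get_image("wrist"); print(s["ee_pos"],s["tool_rot"]); cv2.imwrite("pics/w12.png",im[:,:,::-1])
sc=eyes.get_image("scene"); sd=eyes.get_image("side")
f=lambda x,k:cv2.resize(x,None,fx=k,fy=k,interpolation=cv2.INTER_CUBIC)
o=np.zeros((600,800,3),np.uint8); o[:480,:640]=im
o[:240,640:800]=f(sc[230:310,300:353],3)[:240,:159+1] if False else f(sc[225:305,303:356],3)[:,:159].repeat(1,0) if False else cv2.resize(sc[225:305,303:356],(160,240))
o[250:430,640:800]=cv2.resize(sd[230:290,255:308],(160,180))
cv2.imwrite("pics/m12.png",o[:,:,::-1])
```

```text
[0.52891342 0.33435355 0.1941396 ] [ 3.14156053e+00 -9.34893318e-05  3.29815282e-01]
```

View pics/m12.png

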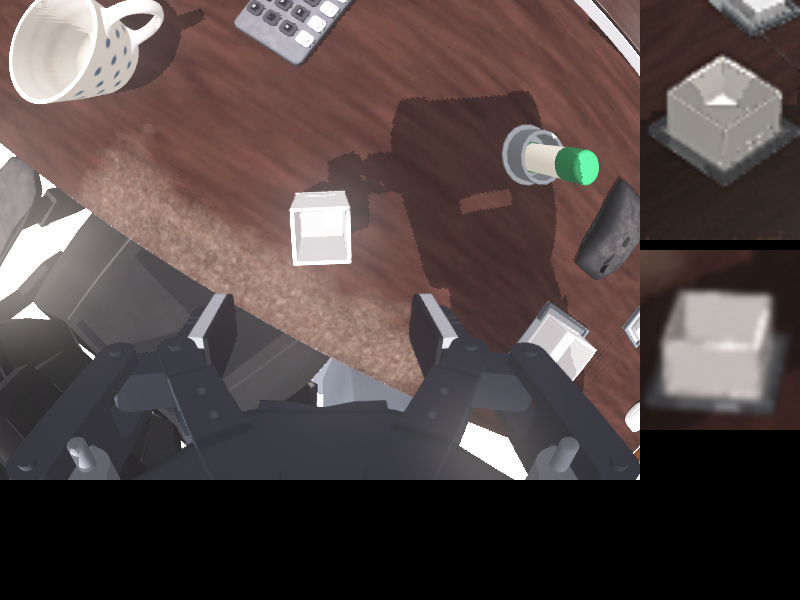

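The wide box sits flat in the square tray. The narrow box's rim corners are (291,206), (351,205), (352,263), (293,265).

Run:
```python
from h import *
s=observe()
L=[(291,206),(351,205),(352,263),(293,265)]
a=np.array([wplane(p,.068,s)*1000 for p in L])[:,:2]; e=np.roll(a,-1,0)-a; c=a.mean(0)/1000
print(c,np.hypot(*e.T).round(1),(np.degrees(np.arctan2(e[:,1],e[:,0]))%90).round(1))
go(c[0],c[1],.062,19,s)
```

```text
[0.53040226 0.33564994] [41.1 42.2 42.3 43. ] [19.9 21.1 21.  19.5]
now [0.5289 0.3344 0.194 ] yaw 18.96 shift [ 0.0018 -0.0007  0.132 ] turn [-0.    0.   -0.04]
```

Request:
servo_tool(plan="0.002 -0.001 0.02 0 0 -1.4;0 0 0.03 0 0 0;0 0 0.03 0 0 0;0 0 0.025 0 0 0;0 0 0.015 0 0 0;0 0 0.01 0 0 0;0 0 0.002 0 0 0;0 0 0 0 0 0")

```text
t: 30.9
ee_pos: [0.5308, 0.3362, 0.0625]
tool_rot: [-3.141, -0.001, 0.356]
ft_force: [0.2, -0.1, -0.3]
opening: 0.0725
grasp_force: 0.0
```

Request:
servo_tool(plan="0 0 0 0 0 0;0 0 0 0 0 0;0 0 0 0 0 0;0 0 0 0 0 0;0 0 0 0 0 0;0 0 0 0 0 0;0 0 0 0 0 0", grip=-1)

```text
t: 31.78
ee_pos: [0.5309, 0.3363, 0.0628]
tool_rot: [-3.141, -0.002, 0.356]
ft_force: [-0.5, 0.4, 6.9]
opening: 0.0413
grasp_force: 61.3
```

Request:
servo_tool(plan="0 0 -0.015 0 0 0;0 0 -0.035 0 0 0;0 0 -0.04 0 0 0;0 0 -0.03 0 0 0;-0.02 0.032 0 0 0 0;-0.02 0.032 0 0 0 0;-0.02 0.032 0 0 0 0;-0.02 0.032 0 0 0 0;-0.02 0.032 0 0 0 0;-0.02 0.033 0 0 0 0;-0.019 0.033 0 0 0 0;-0.019 0.032 0 0 0 0")

```text
t: 33.28
ee_pos: [0.472, 0.0379, 0.1828]
tool_rot: [3.141, -0.001, 0.356]
ft_force: [0.1, 0.1, -0.7]
opening: 0.0407
grasp_force: 60.7
```

Request:
servo_tool(plan="0 0 0 0 0 10;0 0 0 0 0 10;0 0 0 0 0 10;0 0 0 0 0 0.6;0 0 0 0 0 0;0 0 0 0 0 0;0 0 0 0 0 0")

```text
t: 34.15
ee_pos: [0.4724, 0.0391, 0.182]
tool_rot: [3.142, 0.0, -0.177]
ft_force: [-0.3, 0.7, -0.9]
opening: 0.0411
grasp_force: 60.9
```

Run:
```python
from h import *
s=observe(); go(.473,.0397,.069,-10.2,s); print(s["opening"],s["grasp_force"])
im=eyes.get_image("wrist"); cv2.imwrite("pics/w13.png",im[:,:,::-1]); h=hsv(im); v=h[...,2].astype(int)
for row in range(150,250,10): print(row,[(c,int(v[row,c])) for c in range(235,415) if abs(v[row,c]-v[row,c-2])>25 ])
for c in (290,300,320,340,350): print(c,[(r_,int(v[r_,c])) for r_ in range(130,330) if abs(v[r_,c]-v[r_-2,c])>20])
T=R.from_euler("xyz",s["tool_rot"]); H=np.array(eyes.get_calibration("wrist")["hand_eye"])
def wp(P):  # world -> wrist pixel
    p=H[:3,:3].T@(T.inv().apply(np.array(P)-s["ee_pos"])-H[:3,3]); th=np.arctan2(np.hypot(*p[:2]),p[2]); k=371.648*th/np.hypot(*p[:2]); return (322.53+k*p[0],238.72+k*p[1])
u=T.as_matrix()
for x,y in [(32,-32),(32,32),(29,-29),(29,29)]:
    print("expect rim",(x,y),np.round(wp(np.array([.473,.0397,.045])+(u[:,0]*x+u[:,1]*y)/1000),1))
for y in(-21,21): print("narrow bottom far",np.round(wp(s["ee_pos"]+u@np.array([.021,y/1000,.0628])),1),"top far",np.round(wp(s["ee_pos"]+u@np.array([.021,y/1000,-.006])),1))
```

```text
now [0.4724 0.0391 0.182 ] yaw -10.12 shift [ 0.0005 -0.0007  0.113 ] turn [0.   0.   0.08]
0.041078636549775505 60.857166051864624
150 []
160 []
170 [(271, 112), (272, 110), (297, 112), (308, 110), (320, 110), (324, 82)]
180 [(271, 108), (272, 117), (275, 76), (276, 159), (277, 177), (284, 135), (285, 133), (286, 106), (287, 106), (371, 57), (372, 70)]
190 [(271, 115), (272, 119), (275, 68), (276, 168), (277, 176), (278, 209), (279, 220), (313, 187), (314, 176), (366, 118), (367, 104), (371, 69)]
200 [(271, 120), (272, 180), (273, 178), (278, 247), (279, 251), (281, 180), (282, 113), (283, 115), (286, 159), (287, 179), (296, 229), (297, 253), (324, 210), (325, 182), (326, 181), (357, 147), (358, 118), (359, 113), (363, 158), (364, 172), (366, 133), (367, 106), (368, 106), (374, 77), (375, 58)]
210 [(271, 105), (272, 151), (273, 180), (274, 180), (278, 244), (279, 251), (281, 179), (282, 117), (283, 117), (287, 180), (288, 180), (295, 239), (296, 253), (325, 223), (326, 182), (327, 182), (329, 210), (330, 236), (331, 236), (338, 213), (339, 214), (348, 204), (349, 180), (351, 231), (
[... 1933 characters left out ...]
188), (193, 147), (195, 179), (210, 234), (211, 253), (235, 231), (236, 138), (237, 168), (239, 136), (247, 186), (249, 136), (288, 152), (289, 169), (290, 177), (294, 152), (306, 199), (307, 125), (308, 126)]
350 [(175, 104), (176, 104), (182, 129), (183, 133), (190, 171), (191, 188), (193, 147), (195, 178), (210, 212), (211, 246), (212, 253), (235, 211), (236, 136), (237, 155), (288, 157), (289, 171), (294, 193), (296, 172), (306, 142), (307, 125)]
expect rim (32, -32) [277.5 189.4]
expect rim (32, 32) [367.6 189.4]
expect rim (29, -29) [281.8 193.5]
expect rim (29, 29) [363.3 193.5]
narrow bottom far [283.6 232.7] top far [263.9 285.6]
narrow bottom far [364.  232.8] top far [384.8 285.6]
```

Request:
servo_tool(plan="0.002 -0.0005 0.01 0 0 0;0 0 0.02 0 0 0;0 0 0.02 0 0 0;0 0 0.02 0 0 0;0 0 0.015 0 0 0;0 0 0.01 0 0 0;0 0 0.01 0 0 0;0 0 0.006 0 0 0;0 0 0 0 0 0")

```text
t: 35.33
ee_pos: [0.4744, 0.0392, 0.0708]
tool_rot: [3.142, 0.0, -0.178]
ft_force: [0.9, -0.4, -1.4]
opening: 0.041
grasp_force: 60.8
```

Request:
servo_tool(plan="0 0 0.001 0 0 0;0 0 0.0005 0 0 0;0 0 0 0 0 0")

```text
t: 35.7
ee_pos: [0.4746, 0.0392, 0.0696]
tool_rot: [-3.142, -0.0, -0.178]
ft_force: [-0.6, 0.4, -0.6]
opening: 0.0413
grasp_force: 60.8
```

Request:
servo_tool(plan="0 0 0.0008 0 0 0;0 0 0 0 0 0;0 0 0 0 0 0;0 0 0 0 0 0;0 0 0 0 0 0;0 0 -0.01 0 0 0;0 0 -0.03 0 0 0;0 0 -0.04 0 0 0;0 0 -0.05 0 0 0;0 0 -0.05 0 0 0;0 0 -0.02 0 0 0;0 0 0 0 0 0", grip=0.5)

```text
t: 37.2
ee_pos: [0.4749, 0.0392, 0.2703]
tool_rot: [-3.141, -0.003, -0.178]
ft_force: [0.6, -0.0, -0.3]
opening: 0.064
grasp_force: 0.0
```

Run:
```python
from h import *
s=observe(); print(s["ee_pos"],s["tool_rot"],s["ft_force"],s["t"])
im=eyes.get_image("wrist"); cv2.imwrite("pics/w14.png",im[:,:,::-1]); v=hsv(im)[...,2].astype(int)
T=R.from_euler("xyz",s["tool_rot"]); H=np.array(eyes.get_calibration("wrist")["hand_eye"]); u=T.as_matrix()
def wp(P):
    p=H[:3,:3].T@(T.inv().apply(np.array(P)-s["ee_pos"])-H[:3,3]); th=np.arctan2(np.hypot(*p[:2]),p[2]); k=371.648*th/np.hypot(*p[:2]); return (322.53+k*p[0],238.72+k*p[1])
for x in(-21,21):
  for y in(-21,21): print("narrow rim",np.round(wp(np.array([.4735,.0397,.074])+(u[:,0]*x+u[:,1]*y)/1000),1))
for x in(-32,32):
  for y in(-32,32): print("wide rim",np.round(wp(np.array([.473,.0397,.045])+(u[:,0]*x+u[:,1]*y)/1000),1))
for row in (215,225,240): print(row,[(c,int(v[row,c])) for c in range(255,395) if abs(v[row,c]-v[row,c-2])>25 ])
for c in (305,320,345): print(c,[(r_,int(v[r_,c])) for r_ in range(170,290) if abs(v[r_,c]-v[r_-2,c])>20])
for n,p,q in(("scene",(300,225,360,300),0),("side",(250,225,310,295),0)):
    g=eyes.get_image(n); cv2.imwrite(f"pics/{n}14.png",g[:,:,::-1])
    for X in([.4735,.0397,.074],[.473,.0397,.045]):
        print(n,[proj(n,np.array(X)+(u[:,0]*a+u[:,1]*b)*(.021 if X[2]>.05 else .032)).round(1).tolist() for a in(-1,1) for b in(-1,1)])
    h=hsv(g); m=((h[...,1]<70)&(h[...,2]>100)); m[:p[1]]=0;m[p[3]:]=0;m[:,:p[0]]=0;m[:,p[2]:]=0
    for b,st,c in blobs(m,100): print(n,st,c.round(1))
```

```text
[0.47485342 0.03923762 0.27034222] [-3.14106331 -0.00334355 -0.17771719] [ 0.61184809 -0.03387998 -0.3173308 ] 37.2
narrow rim [299.9 240.4]
narrow rim [346.6 240.4]
narrow rim [299.2 194.2]
narrow rim [347.3 194.2]
wide rim [290.8 243.2]
wide rim [355.8 243.3]
wide rim [289.4 178.4]
wide rim [357.2 178.4]
215 [(283, 91), (284, 139), (285, 171), (286, 171), (290, 245), (291, 248), (292, 203), (293, 129), (294, 104), (295, 178), (296, 208), (298, 176), (299, 211), (300, 251), (301, 238), (302, 138), (303, 105), (304, 105), (306, 152), (307, 172), (340, 135), (341, 128), (343, 200), (344, 251), (345, 241), (346, 225), (348, 252), (350, 199), (351, 114), (352, 150), (353, 219), (354, 251), (356, 112), (357, 99), (360, 144), (361, 167), (363, 73), (364, 68)]
225 [(284, 107), (287, 71), (289, 174), (290, 229), (291, 249), (293, 155), (294, 104), (295, 123), (296, 152), (297, 168), (300, 248), (301, 246), (302, 175), (303, 117), (304, 105), (343, 196), (344, 251), (345, 242), (346, 177), (347, 164), (350, 133), (351, 127), (352, 177), (353, 244), (354, 250), (355, 185), (356, 110), (357, 1
[... 814 characters left out ...]
 (223, 124), (238, 235), (239, 249), (240, 209), (241, 226), (242, 248), (244, 66), (245, 66)]
345 [(179, 219), (180, 248), (182, 177), (183, 170), (192, 142), (193, 143), (194, 182), (195, 235), (196, 241), (197, 212), (198, 207), (199, 240), (200, 241), (237, 185), (239, 237), (240, 181), (242, 248), (244, 65), (245, 69)]
scene [[331.5, 253.2], [344.1, 244.9], [318.1, 244.8], [330.8, 236.8]]
scene [[331.6, 267.6], [350.4, 254.7], [311.6, 254.5], [330.5, 242.4]]
scene [ 306  237   50   48 1326] [330.2 261.6]
side [[272.1, 234.8], [268.3, 245.9], [292.5, 235.9], [289.4, 247.0]]
side [[268.2, 243.7], [262.2, 260.9], [298.5, 245.4], [294.3, 262.8]]
side [ 259  234   44   50 1631] [280.1 259.3]
```

```bash
python3 -c "
from cell import sign_off
print(sign_off())"
```

```text
the job is handed in; nothing more can be done
None
```

The job is handed in at about 37 s. The hub lies in the long tray, the glue stick stands cap-up in the cup, and the wide box is in the square tray with the narrow box placed upright inside it afterwards. The mouse and earbud case were left alone.

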